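# Seat the stage insert and gauge the hold-down gap

## Task

Put the windowed metal insert into the recess of the microscope stage plate, glass up, and press it firmly down with the fingers until it is flush. Then take the taper blade by its handle, lay it flat on the stage and slide it tip first under the sprung hold-down plate until it drags snugly, raising that plate by about one millimetre - not loose, not forced - and finish there, still gripping the handle and holding the blade at that depth. Leave the dish, the metal cap and the tube rack where they are.

Things in the scene. Friction and masses are not known exactly. Their poses are not given: they have to be found in the camera images.
- stage: Black microscope stage plate on a low bench stand, fixed: 220 x 130 mm, flat top 60 mm above its origin (underside centre of the stand, on the bench). Its x axis is its length and points the way the blade is pushed. The recess lies towards -x; a white bridge, 76 mm across and 34 mm long, stands over the plate from 38 to 72 mm in x, its top about 44 mm above the plate, carrying the sprung hold-down plate.
- seat (a point): Centre of the floor of the rectangular recess in the stage plate: 73 mm long (stage x), 47 mm wide (stage y), 12 mm deep, open above; this point is 50 mm behind (-x) the stage's centre. Axes as the stage.
- mouth (a point): Point on the stage plate's top surface straight below the rounded front lip of the hold-down plate, mid-width; 25 mm ahead (+x) of the stage's centre. Axes as the stage: x into the gap. The passage under the hold-down plate is open at the far end, 52 mm wide between the bridge posts.
- lip (a point): Middle of the lowest line of the hold-down plate's rounded front lip (bar of 5 mm radius, 44 mm wide); the plate reaches 56 mm beyond it in +x. At rest the gap between it and the stage top is between 2.8 and 4.8 mm, different each time.
- jaw (a joint): Height in m by which the sprung hold-down plate is raised from its rest, straight up; 0 at rest, at most 0.012. It rests on a stop and presses down with about 1.5 N as soon as it is raised, plus 2.5 N for each mm. Raised by 1 mm, it makes the blade drag with about 3 to 6 N against the push.
- insert: Aluminium stage insert with a round glass window in its top: flat block 70 mm (x) x 44 mm (y) x 12 mm high, about 110 g, its lower 3 mm edge stepped in by 1.5 mm; origin at the centre of its underside. At the start it lies window up on the bench. Either end may go first.
- blade: Taper blade with an upright handle, about 90 g, lying on the bench. Origin: underside, below the centre of the grey handle, which is 40 mm (x) x 18 mm (y) x 42 mm high. From the handle's front face (20 mm ahead of the origin) a steel blade, 20 mm wide, runs 75 mm along +x; its underside is flat and level with the handle's underside, its top slopes: 2 mm thick at the tip, growing by 1 mm for every 12 mm towards the handle.
- tip (a point): Middle of the blade's tip edge, on the underside, 95 mm ahead (+x) of the blade's origin.
- dish: Shallow clear dish, 88 mm across, 18 mm high, loose; to be left alone. Origin at its underside centre.
- cap: Plain steel cap, 42 mm across, 30 mm high, loose; to be left alone. Origin at its underside centre.
- rack: Empty tube rack block with eight holes, 75 x 110 x 28 mm, loose; to be left alone. Origin at its underside centre.
There are look-alikes about, which are no part of the job. There is more than one size of the blade; the one meant has the size given above. Of the things that look like the insert, take the one that is farthest from the robot's base at the start.

How it is judged:
By the outcome, as a careful person would: the job done as asked, in the order asked, and still so for the second after the job is handed in, while the arm keeps its last pose, push and grip.
It also fails if it takes over 69 s, if anything falls off the work surface, if the arm or the gripper's body presses on something with over 40 N, if the wrist force passes 120 N, or if a joint passes its speed limit or range.

## Robot

A 6-joint arm with a two-finger parallel gripper is mounted at the origin on the work surface. World frame = base frame: x ahead of the robot, y to its left, z up, the work surface at z = 0. Lengths are in mm, angles in rad, forces in N, time in s.
With the tool pointing down it reaches from about 350 to 775 mm from the base axis. Payload 7.3 kg.
Tool frame: the origin (TCP) lies at the very end of the fingers, on their centre line; the grasp point (between the pads) lies 19 mm behind it; z points along the fingers, y is the line along which they close (so a half turn about z gives the same grasp; the last joint's range is limited). The gripper opens to 92 mm and grips with 3 to 60 N. Pads are 19 mm wide; open, the fingers measure 130 mm over their backs; the gripper's body (75 mm by 190 mm) begins 47 mm behind the grasp point.
Start: joints at [-1.265, 0.342, 1.524, -0, 1.275, -0.146], TCP at [229.232, -472.332, 226.741] pointing down, gripper open.
Joint ranges: [-2.53, 2.53], [-0.77, 2.02], [0.04, 2.7], [-1, 4.14], [0.28, 2.66], [-3.11, 3.11]. Speed limits (rad/s): [2.57, 2.57, 3.14, 3.14, 3.14, 3.14].

## Interface

Orientations are given as [roll, pitch, yaw] about the fixed x, y, z axes, in that order (R = Rz(yaw) Ry(pitch) Rx(roll)).
In Python, from plant import * gives the robot as it stands.
- The arm moves only by the tool arm_command, never from a script. Its arguments are lists of equal length, an entry for each row: "gripper": the finger opening in mm, from 0 to 91.8; "dp": the shift along the tool's x, y, z in units of 25 mm (1.0 is 25 mm), a list of three; "twist": the turn about the tool's z in units of 5 degrees (1.0 is 5 degrees). A call has exactly 5 rows; each row shifts and turns the commanded pose from where the row before left it, along the tool's axes as they then stand; what a row does not reach is not made up. A row lasts 1/8 s, in which the tool goes at most 62.5 mm and 10.7 degrees, less where a joint would pass 70% of its speed; a pose out of reach is approached as far as the arm can. A call is refused whole if a number of a shift passes 1 or a number of a turn 1, either way. A call with a gripper value outside its range is refused whole. The fingers move at their own pace and stop on an object; the grip force is fixed at half the most. Time passes only in rows, so rows that do not move let the fingers close, or fill a call up. It gives the time, the measured TCP pose, the force, the opening and the grip force at its end, in the units of the state.
- get_obs(): the state, without advancing time (a new reading comes with each control period).
- capture(name): name is "scene" or "top" or "wrist"; returns the picture (420x560x3 uint8, red, green, blue); there is no depth.
- get_calibration(name): a dict with "mtx" (3x3 intrinsics, pixels), "dist_coeffs" ([k1, k2, p1, p2, k3] as OpenCV has them; the pictures are not rectified), "position" and "attitude" of the camera in the world; the wrist camera has in their place "mount" (4x4, takes a point from camera to tool coordinates, whose origin is the TCP and whose axes are the flange's). Camera axes: x right, y down, z forward; pixel columns grow to the right and rows downward; lengths in mm; the calibration is good to about 2 mm. A picture is of the moment at which its call begins: read the wrist's pose just before it. get_calibration takes no time and is no camera call.
- close_job(): hands the job in; it is judged then, once.
The state is a dict: "time": time; "joint_positions": joint angles; "dq": joint speeds; "tau": joint torques, N m; "tool_pos": TCP position; "tcp_rot": TCP orientation; "contact_force": force on the tool from outside, world axes, zero at the start; "moment": the same for the moment, N m; "grip_width": finger opening in mm; "finger_force": force on a finger pad.
Only numpy, scipy, OpenCV 4.12 (cv2) and the standard library are available. Lean on these libraries where they do the work, as an engineer would, in place of code of your own. Each camera call takes 0.05 s, during which the arm holds its last target. There are 200 camera calls.

## Working session

There is one attempt and no reset: what is moved stays moved. The work goes in short steps, Python scripts to look and compute and a tool call to move; the robot and the scene stay as the last step left them, time stands still between calls to the robot, and variables do not carry over. Pictures are saved under pics/ and viewed, at most 10 in all, crops included, and the job is handed in when it is done.

Besides the shell and the picture viewer there is one more tool, called after "Emit:" as name([rows], argument=value, ...), one row to a line, values as JSON. arm_command: Moves the arm, as the interface text tells. Its arguments: {"type":"object","properties":{"gripper":{"type":"array"},"dp":{"type":"array"},"twist":{"type":"array"}},"required":["gripper","dp","twist"]}

```bash
mkdir -p pics; ls; python3 - <<'E'
from plant import *
import cv2,numpy as np
for n in ("scene","top"):
    im=capture(n); cv2.imwrite(f"pics/{n}0.png",cv2.cvtColor(im,cv2.COLOR_RGB2BGR))
    print(n,get_calibration(n))
print(get_calibration("wrist")); print(get_obs())
E
```

```text
pics
scene {'mtx': array([[500.14896646,   0.        , 284.70564629],
       [  0.        , 500.14896646, 205.83219886],
       [  0.        ,   0.        ,   1.        ]]), 'dist_coeffs': array([-0.10040934,  0.        ,  0.        ,  0.        ,  0.        ]), 'position': array([1285.48298881,  444.20391766,  989.42453253]), 'attitude': array([-2.38518576, -0.01764096,  2.13627808])}
top {'mtx': array([[433.14239929,   0.        , 276.15985482],
       [  0.        , 433.14239929, 210.96122437],
       [  0.        ,   0.        ,   1.        ]]), 'dist_coeffs': array([-0.04152866,  0.        ,  0.        ,  0.        ,  0.        ]), 'position': array([ 4.17903381e+02, -4.79927101e-01,  1.12991385e+03]), 'attitude': array([-3.01924436, -0.01180164, -1.56293729])}
{'mtx': array([[332.08128186,   0.        , 274.22000296],
       [  0.        , 332.08128186, 200.38244865],
       [  0.        ,   0.        ,   1.        ]]), 'dist_coeffs': array([0.01556365, 0.        , 0.        , 0.        , 0.        ]), 'mount': array([[ 2.00417653e-03, -9.53533005e-01, -3.01281914e-01,
        
[... 261 characters left out ...]
00000e+00]])}
{'time': 0.1, 'joint_positions': array([-1.26505234e+00,  3.42652264e-01,  1.52489646e+00,  1.65585835e-06,
        1.27537294e+00, -1.46001478e-01]), 'dq': array([ 0.00044898, -0.00377326, -0.00344339, -0.00041316,  0.00041507,
       -0.00072372]), 'tau': array([ 1.42782916e-03, -4.32006097e+01, -2.44694316e+01,  7.19179655e-02,
        5.26248990e-02, -6.75071715e-05]), 'tool_pos': array([ 229.09709065, -471.99507557,  226.12359228]), 'tcp_rot': array([-3.14027801e+00, -1.94915524e-04,  4.51744858e-01]), 'contact_force': array([0.56965834, 0.03505467, 0.08212806]), 'moment': array([-0.00751266, -0.00108836,  0.00502356]), 'finger_force': 0.0, 'grip_width': 92.06067320868469}
```

View pics/top0.png

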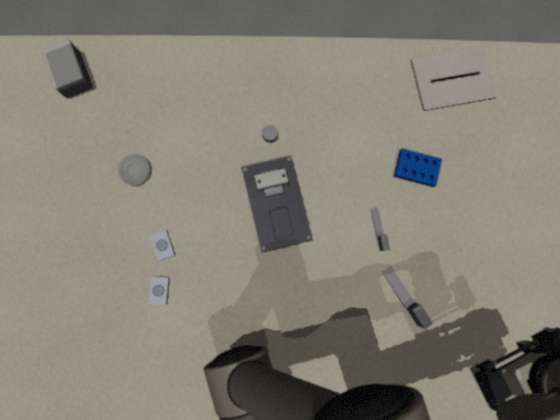

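View pics/scene0.png

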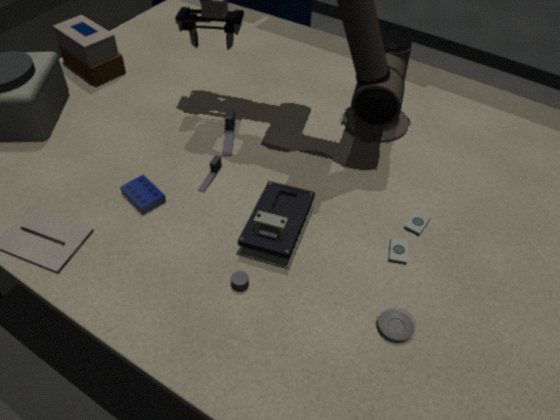

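Both pictures agree. In the top view, the insert look-alikes are at (162,245) and (159,291). The upper one is farther from the base, so I take that one. The blade candidates are at (381,230), about 43 px ≈ 115 mm long, and (405,300), about 70 px and too long, so I take the small one. The stage is at (278,203), with its bridge at (271,180).

```bash
cat > h.py <<'E'
import cv2,numpy as np
from plant import *
from scipy.spatial.transform import Rotation as R
def cam(n):
    c=get_calibration(n)
    if n=="wrist":
        o=get_obs(); Rt=R.from_euler('xyz',o['tcp_rot']).as_matrix(); m=c['mount']
        return c,Rt@m[:3,:3],Rt@m[:3,3]+o['tool_pos']
    return c,R.from_euler('xyz',c['attitude']).as_matrix(),c['position']
def p2w(C,uv,z):
    c,Rm,p=C
    q=cv2.undistortPoints(np.array(uv,float).reshape(-1,1,2),c['mtx'],c['dist_coeffs'])[:,0]
    d=np.c_[q,np.ones(len(q))]@Rm.T
    return p+d*((z-p[2])/d[:,2])[:,None]
def w2p(C,P):
    c,Rm,p=C
    return cv2.projectPoints((np.array(P,float).reshape(-1,3)-p)@Rm,np.zeros(3),np.zeros(3),c['mtx'],c['dist_coeffs'])[0][:,0]
def snap(n,f):
    C=cam(n); im=cv2.cvtColor(capture(n),cv2.COLOR_RGB2BGR); cv2.imwrite(f"pics/{f}.png",im); return C,im
E
python3 - <<'E'
from h import *
C=cam("top"); im=cv2.imread("pics/top0.png")
a=im[140:260,235:325]; b=im[200:335,365:440]; d=im[225:310,140:185]
f=lambda x,s:cv2.resize(x,None,fx=s,fy=s,interpolation=cv2.INTER_CUBIC)
W=np.zeros((600,800,3),np.uint8)
for x,(ox,oy) in ((f(a,4),(0,0)),(f(b,4),(365,0)),(f(d,3),(665,0))): 
    x=x[:600-oy,:800-ox]; W[oy:oy+x.shape[0],ox:ox+x.shape[1]]=x
cv2.imwrite("pics/crop1.png",W)
for n,uv,z in(("insF",(162,245),12),("insN",(159,291),12),("bladeS",(384,243),42),("tipS",(376,208),2),("bl",(421,317),42),("tipL",(387,268),2),("stage",(278,203),60)):print(n,p2w(C,uv,z)[0].round())
# inserts: bright-blueish
hsv=cv2.cvtColor(im,cv2.COLOR_BGR2HSV); print(im[238,155],im[270,200],im[283,153],im[200,260])
E
```

```text
insF [464. 281.  12.]
insN [347. 284.  12.]
bladeS [ 473. -285.   42.]
tipS [ 567. -276.    2.]
bl [ 290. -374.   42.]
tipL [ 410. -302.    2.]
stage [570. -17.  60.]
[165 160 154] [134 149 155] [164 159 155] [77 72 74]
```

View pics/crop1.png

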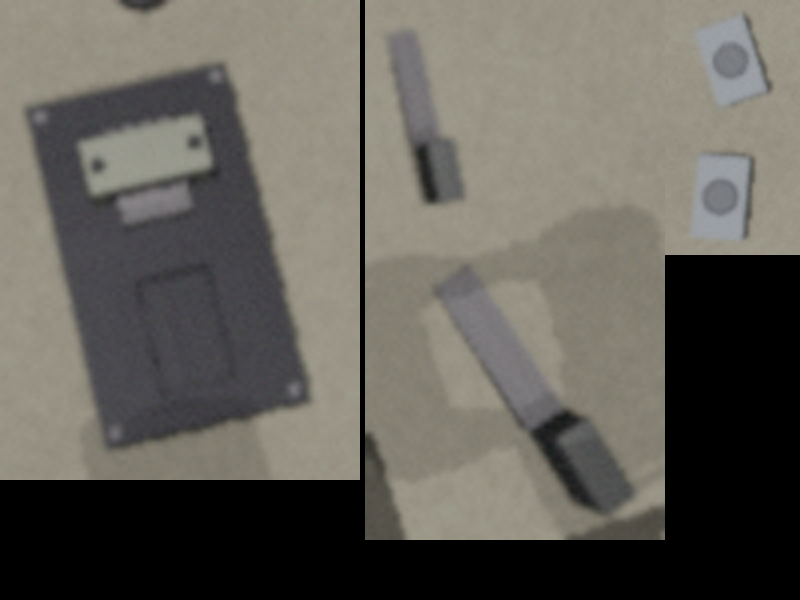

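The crop confirms the choice. The small blade (crop 405–460, 30–200) is about 115 mm long, and the far insert is at crop (730,60), window up. The stage's recess and bridge are clear, with its +x pointing up in the image.

```bash
python3 - <<'E'
from h import *
C=cam("top"); im=cv2.imread("pics/top0.png")
cr=lambda x,y:(x/4+235,y/4+140)
s=p2w(C,[cr(40,117),cr(216,76),cr(115,433),cr(294,390)],60)
print(s.round(1)); print("stage c",s.mean(0)); d=s[0]+s[1]-s[2]-s[3]; print("yaw",np.arctan2(d[1],d[0]))
m=((im[:,:,0].astype(int)-im[:,:,2]>2)&(im[:,:,0]>110)).astype(np.uint8); m[:,185:]=0;m[:225]=0;m[310:]=0
for c in cv2.findContours(m,0,2)[0]:
    if cv2.contourArea(c)<100: continue
    r=cv2.boxPoints(cv2.minAreaRect(c)); w=p2w(C,r,8); e=[w[(i+1)%4]-w[i] for i in range(4)]
    k=int(np.linalg.norm(e[1])>np.linalg.norm(e[0])); print("ins",w.mean(0).round(1),np.linalg.norm(e[0]).round(),np.linalg.norm(e[1]).round(),"yaw",np.arctan2(e[k][1],e[k][0]))
E
```

```text
[[654.7  67.2  60. ]
 [682.2 -43.5  60. ]
 [456.8  17.8  60. ]
 [484.2 -92.6  60. ]]
stage c [569.46012509 -12.77494515  60.        ]
yaw 0.24391008546684192
ins [349.5 286.7   8. ] 69.0 44.0 yaw -0.05326514626399181
ins [465.1 282.    8. ] 44.0 68.0 yaw -2.785497570658333
```

Emit:
arm_command([
  [1,-0.7,0],
  [1,-0.7,0],
  [1,-0.7,0],
  [1,-0.7,0],
  [1,-0.7,0],
], gripper=[91.8,91.8,91.8,91.8,91.8], twist=[0,0,0,0,0])

```text
time: 0.72
tool_pos: [303.8, -338.0, 226.4]
tcp_rot: [-3.141, 0.0, 0.452]
contact_force: [0.3, -0.4, -0.5]
grip_width: 91.8
finger_force: 0.0
```

Emit:
arm_command([
  [1,-0.7,0],
  [1,-0.7,0],
  [1,-0.7,0],
  [1,-0.7,0],
  [1,-0.7,0],
], gripper=[91.8,91.8,91.8,91.8,91.8], twist=[0,0,0,0,0])

```text
time: 1.35
tool_pos: [378.0, -204.7, 226.5]
tcp_rot: [-3.141, 0.0, 0.452]
contact_force: [0.5, -0.2, -0.3]
grip_width: 91.7
finger_force: 0.0
```

Emit:
arm_command([
  [0.73,-1,0.2],
  [0.73,-1,0.2],
  [0.73,-1,0.2],
  [0.73,-1,0.2],
  [0.73,-1,0.2],
], gripper=[91.8,91.8,91.8,91.8,91.8], twist=[0,0,0,0,0])

```text
time: 1.98
tool_pos: [405.2, -52.4, 201.4]
tcp_rot: [-3.141, 0.0, 0.452]
contact_force: [-0.1, -0.4, 0.0]
grip_width: 91.5
finger_force: 0.0
```

Emit:
arm_command([
  [0.73,-1,0.2],
  [0.73,-1,0.2],
  [0.73,-1,0.2],
  [0.73,-1,0.2],
  [0.73,-1,0.2],
], gripper=[91.8,91.8,91.8,91.8,91.8], twist=[0,0,0,0,0])

```text
time: 2.6
tool_pos: [432.7, 99.9, 176.3]
tcp_rot: [-3.141, 0.001, 0.452]
contact_force: [-0.8, -0.2, -0.5]
grip_width: 91.7
finger_force: 0.0
```

Emit:
arm_command([
  [0.73,-1,0.2],
  [0.73,-1,0.2],
  [0.73,-1,0.2],
  [0.73,-1,0.2],
  [0.73,-1,0.2],
], gripper=[91.8,91.8,91.8,91.8,91.8], twist=[0,0,0,0,0])

```text
time: 3.22
tool_pos: [460.2, 252.1, 151.2]
tcp_rot: [3.142, 0.001, 0.452]
contact_force: [-0.2, -1.1, 0.4]
grip_width: 91.6
finger_force: 0.0
```

Emit:
arm_command([
  [0.73,-1,0.2],
  [0,0,0],
  [0,0,0],
  [0,0,0],
  [0,0,0],
], gripper=[91.8,91.8,91.8,91.8,91.8], twist=[0.4,0.4,0.3,0,0])

```text
time: 3.85
tool_pos: [465.9, 280.9, 147.0]
tcp_rot: [3.141, -0.0, 0.355]
contact_force: [-0.8, -0.7, -0.7]
grip_width: 91.7
finger_force: 0.0
```

```bash
cat > ins.py <<'E'
from h import *
import sys
C,im=snap("wrist",sys.argv[1]); z=float(sys.argv[2]); o=get_obs(); y=o['tcp_rot'][2]
print(o['time'],o['tool_pos'].round(1),o['tcp_rot'].round(3),o['contact_force'].round(1),w2p(C,o['tool_pos']).round())
m=((im[:,:,0].astype(int)-im[:,:,2]>2)&(im[:,:,0]>110)).astype(np.uint8); m=cv2.morphologyEx(m,2,np.ones((5,5)))
for c in cv2.findContours(m,0,2)[0]:
    if cv2.contourArea(c)<1500: continue
    r=cv2.boxPoints(cv2.minAreaRect(c)); print(r.round().tolist()); 
    w=p2w(C,r,z)
    e=[w[(i+1)%4]-w[i] for i in range(4)]
    k=int(np.linalg.norm(e[1])>np.linalg.norm(e[0])); print("ins",w.mean(0).round(1),np.linalg.norm(e[0]).round(),np.linalg.norm(e[1]).round(),"yaw",np.arctan2(e[k][1],e[k][0]))
    d=w.mean(0)-o['tool_pos']; print("tool units", (d[0]*np.cos(y)+d[1]*np.sin(y))/25,(d[0]*np.sin(y)-d[1]*np.cos(y))/25)
E
python3 ins.py w1 12
```

```text
3.9 [465.9 281.1 146.9] [ 3.141 -0.     0.355] [-0.  -0.   0.4] [[274. 258.]]
```

View pics/w1.png

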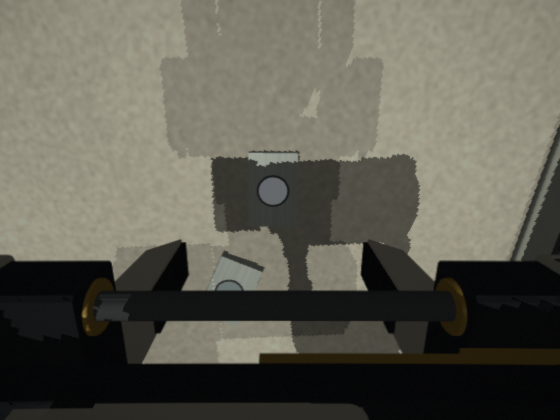

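The far insert shows window centre (273,191), edges at cols 249–299 and rows 152–~230, parallel to the gripper. It is in shadow, so I measure it from these pixels.

```bash
python3 - <<'E'
from h import *
C=cam("wrist");im=cv2.imread("pics/w1.png");o=get_obs()
g=im.astype(int)
w=p2w(C,[(273,191),(274,152),(249,160),(298,160),(273,228)],12); d=(w-o['tool_pos']); y=o['tcp_rot'][2]
print(np.c_[d[:,0]*np.cos(y)+d[:,1]*np.sin(y),d[:,0]*np.sin(y)-d[:,1]*np.cos(y)].round(1))
print(g[150:240:3,258].sum(1)//3, (g[:,:,0]-g[:,:,2])[150:240:3,258]); print((g[:,:,0]-g[:,:,2])[200,235:310:3])
E
```

```text
[[ -1.8  -1.2]
 [ 34.1  -0.4]
 [ 26.9 -22.7]
 [ 27.   21. ]
 [-38.4  -1.2]]
[120 149 154 154 149 122  55  55  55  55  55  44  29  51  52  28  46  54
  55  55  55  54  55  54  54  54  51 109 131 127] [-18  -5  -6  -5  -6  -4  -2  -2  -1  -2  -2   0   2   3   4   2  -2  -1
  -2  -2  -2  -1  -2  -1  -2  -2  -7 -17 -19 -18]
[-7 -7 -7 -7 -7 -2 -1 -2 -2  4  5  6  6  6  5  5  4  0 -1 -1 -1 -8 -7 -9
 -8]
```

Emit:
arm_command([
  [-0.07,-0.04,0.9],
  [0,0,0.9],
  [0,0,0.9],
  [0,0,0.9],
  [0,0,0.9],
], gripper=[91.8,91.8,91.8,91.8,91.8], twist=[0,0,0,0,0])

```text
time: 4.53
tool_pos: [464.0, 281.7, 33.7]
tcp_rot: [3.142, -0.0, 0.356]
contact_force: [0.3, 0.2, 0.0]
grip_width: 91.8
finger_force: 0.0
```

Emit:
arm_command([
  [0,0,0.6],
  [0,0,0.4],
  [0,0,0.18],
  [0,0,0],
  [0,0,0],
], gripper=[91.8,91.8,91.8,60,30], twist=[0,0,0,0,0])

```text
time: 5.15
tool_pos: [464.2, 282.1, 5.3]
tcp_rot: [3.142, -0.001, 0.356]
contact_force: [1.1, 0.6, 0.2]
grip_width: 76.3
finger_force: 0.0
```

Emit:
arm_command([
  [0,0,0],
  [0,0,0],
  [0,0,0],
  [0,0,0],
  [0,0,0],
], gripper=[30,30,30,30,30], twist=[0,0,0,0,0])

```text
time: 5.78
tool_pos: [463.9, 281.9, 4.8]
tcp_rot: [3.141, -0.0, 0.356]
contact_force: [-0.6, -1.0, 1.3]
grip_width: 43.3
finger_force: 30.0
```

Emit:
arm_command([
  [0,0,-0.5],
  [0,0,-1],
  [0,0,-1],
  [0,0,-1],
  [0,0,-1],
], gripper=[30,30,30,30,30], twist=[0,0,0,0,0])

```text
time: 6.4
tool_pos: [463.7, 281.9, 118.7]
tcp_rot: [3.142, -0.0, 0.356]
contact_force: [0.0, -0.5, -2.6]
grip_width: 43.5
finger_force: 30.0
```

Emit:
arm_command([
  [0,0,-1],
  [-0.38,1,-0.5],
  [-0.38,1,0],
  [-0.38,1,0],
  [-0.38,1,0],
], gripper=[30,30,30,30,30], twist=[0,0,0,0,0])

```text
time: 7.02
tool_pos: [462.8, 174.1, 155.4]
tcp_rot: [3.141, -0.001, 0.356]
contact_force: [0.7, 0.5, -0.8]
grip_width: 43.4
finger_force: 30.0
```

Emit:
arm_command([
  [-0.38,1,0],
  [-0.38,1,0],
  [-0.38,1,0],
  [-0.38,1,0],
  [-0.38,1,0],
], gripper=[30,30,30,30,30], twist=[0,0,0,0,0])

```text
time: 7.65
tool_pos: [461.9, 40.4, 155.4]
tcp_rot: [3.141, -0.001, 0.356]
contact_force: [0.0, 0.6, 0.1]
grip_width: 43.5
finger_force: 30.0
```

Emit:
arm_command([
  [-0.38,1,0],
  [-0.38,1,0],
  [-0.34,1,0],
  [0,0,0],
  [0,0,0],
], gripper=[30,30,30,30,30], twist=[0,0,0.48,0.5,0.3])

```text
time: 8.28
tool_pos: [462.3, -38.9, 155.2]
tcp_rot: [3.141, -0.0, 0.242]
contact_force: [-0.2, -0.1, -1.5]
grip_width: 44.0
finger_force: 30.0
```

```bash
python3 - <<'E'
from h import *
C,im=snap("wrist","w2"); o=get_obs(); print(o['time'],o['tool_pos'],o['tcp_rot'],o['grip_width'])
np.savez("c2.npz",R=C[1],p=C[2])
g=cv2.createCLAHE(4,(8,8)).apply(cv2.cvtColor(im,cv2.COLOR_BGR2GRAY)); cv2.imwrite("pics/w2g.png",cv2.resize(g[0:300,100:450],None,fx=2,fy=2,interpolation=cv2.INTER_CUBIC))
E
```

```text
8.325 [462.32281074 -38.6139137  155.1388187 ] [ 3.14140605e+00 -3.65843399e-04  2.42063396e-01] 43.39417135629982
```

View pics/w2g.png

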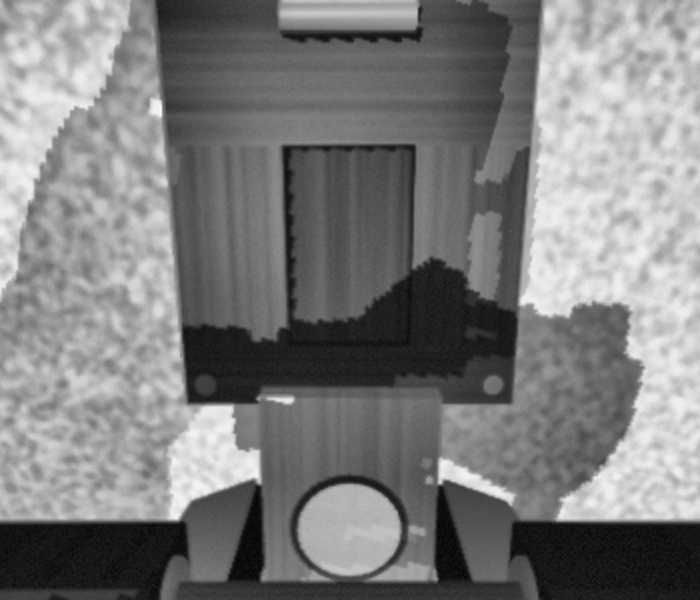

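Recess outer corners in the crop are about (283,145), (414,145), (409,344) and (289,344). The held insert's window centre is about (349,528), its front top edge at y≈400, sides x 261–441.

```bash
cat > rel.py <<'E'
from h import *
def rel(C,uv,z):
    o=get_obs(); y=o['tcp_rot'][2]; d=p2w(C,uv,z)-o['tool_pos']
    return np.c_[d[:,0]*np.cos(y)+d[:,1]*np.sin(y),d[:,0]*np.sin(y)-d[:,1]*np.cos(y)]
E
python3 - <<'E'
from rel import *
C=cam("wrist"); f=lambda *a:[(x/2+100,y/2) for x,y in a]
r=rel(C,f((283,145),(414,145),(409,344),(289,344)),60); print(r.round(1),r.mean(0), "yaw sides",(r[0]-r[3])[1]/73,(r[1]-r[2])[1]/73)
print("scr",rel(C,f((205,385),(493,385)),60).round(1))
print("edges", rel(C,f((187,403),(512,403)),60).round(1))
print("ins",rel(C,f((349,528),(261,400),(441,400)),162).round(1))
print("lip",rel(C,f((279,20),(419,20)),68).round(1))
print(p2w(C,f((283,145),(414,145),(409,344),(289,344)),60).mean(0))
E
```

```text
[[ 97.2 -23.6]
 [ 97.3  23.1]
 [ 25.   23.5]
 [ 24.9 -23.3]] [61.07992962 -0.10788159] yaw sides -0.003944372268995228 -0.005419769561155025
scr [[  8.2 -57.1]
 [  8.4  57.3]]
edges [[  0.6 -64.8]
 [  0.9  65.4]]
ins [[ -0.1   0. ]
 [ 34.  -21.1]
 [ 34.1  21.9]]
lip [[134.7 -23.1]
 [134.8  22.7]]
[521.59612155 -23.86792892  60.        ]
```

Emit:
arm_command([
  [0.8,0,0],
  [0.8,0,0.3],
  [0.86,0,0.6],
  [0,0,0.8],
  [0,0,0.8],
], gripper=[30,30,30,30,30], twist=[-0.05,0,0,0,0])

```text
time: 8.95
tool_pos: [522.2, -23.0, 91.7]
tcp_rot: [3.141, -0.0, 0.25]
contact_force: [-0.6, -0.5, -1.5]
grip_width: 43.5
finger_force: 30.0
```

Emit:
arm_command([
  [0,0,0.6],
  [0,0,0.3],
  [0,0,0.1],
  [0,0,0.1],
  [0,0,0],
], gripper=[30,30,30,30,30], twist=[0,0,0,0,0])

```text
time: 9.57
tool_pos: [522.2, -23.7, 65.0]
tcp_rot: [3.141, -0.001, 0.248]
contact_force: [-0.0, 0.4, -1.2]
grip_width: 43.4
finger_force: 30.0
```

```bash
python3 - <<'E'
from rel import *
C,im=snap("wrist","w3"); o=get_obs(); print(o['time'],o['tool_pos'],o['tcp_rot'],o['grip_width'],o['contact_force'])
g=cv2.createCLAHE(4,(8,8)).apply(cv2.cvtColor(im,cv2.COLOR_BGR2GRAY)); cv2.imwrite("pics/w3g.png",cv2.resize(g[100:300,150:400],None,fx=3,fy=3,interpolation=cv2.INTER_CUBIC))
E
```

```text
9.625 [522.27508762 -23.67597098  65.06828763] [ 3.14120169e+00 -6.66013975e-04  2.48438922e-01] 43.690498688360194 [-0.42203893  0.14131864 -1.67609149]
```

View pics/w3g.png

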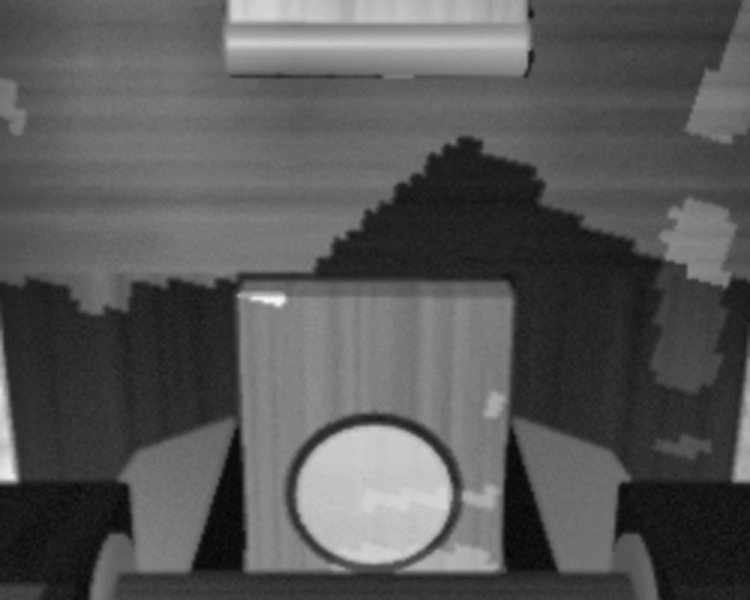

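The insert hovers at the recess, its front edge at y≈280 beside the visible recess edge at y≈275, and it looks centred laterally (x 238–513). I lower it.

Emit:
arm_command([
  [0,0,0.05],
  [0,0,0.05],
  [0,0,0.04],
  [0,0,0],
  [0,0,0],
], gripper=[30,30,30,30,30], twist=[0,0,0,0,0])

```text
time: 10.25
tool_pos: [522.1, -23.6, 61.2]
tcp_rot: [3.141, -0.0, 0.248]
contact_force: [-0.2, -0.8, -1.6]
grip_width: 43.5
finger_force: 30.0
```

Emit:
arm_command([
  [0,0,0],
  [0,0,0],
  [0,0,0],
  [0,0,-0.5],
  [0,0,-0.7],
], gripper=[60,60,60,60,60], twist=[0,0,0,0,0])

```text
time: 10.88
tool_pos: [521.9, -23.6, 91.9]
tcp_rot: [-3.141, 0.001, 0.248]
contact_force: [0.0, 0.1, 0.4]
grip_width: 59.7
finger_force: 0.0
```

Emit:
arm_command([
  [0,0,0],
  [0,0,0],
  [0,0,0],
  [0,0,0],
  [0,0,0],
], gripper=[20,0,0,0,0], twist=[0,0,0,0,0])

```text
time: 11.5
tool_pos: [521.9, -23.6, 90.9]
tcp_rot: [-3.141, 0.001, 0.248]
contact_force: [-0.4, -0.1, 0.3]
grip_width: 14.4
finger_force: 0.0
```

```bash
python3 - <<'E'
from rel import *
C,im=snap("wrist","w4"); o=get_obs(); print(o['time'],o['tool_pos'],o['tcp_rot'],o['grip_width'],o['contact_force'])
g=cv2.createCLAHE(4,(8,8)).apply(cv2.cvtColor(im,cv2.COLOR_BGR2GRAY)); cv2.imwrite("pics/w4g.png",cv2.resize(g[100:300,150:400],None,fx=3,fy=3,interpolation=cv2.INTER_CUBIC))
E
```

```text
11.55 [521.97932629 -23.6143444   91.0145126 ] [-3.14154524e+00  2.88674098e-04  2.48432840e-01] 10.33529367069399 [-0.74415105  0.61513601 -0.50892631]
```

View pics/w4g.png

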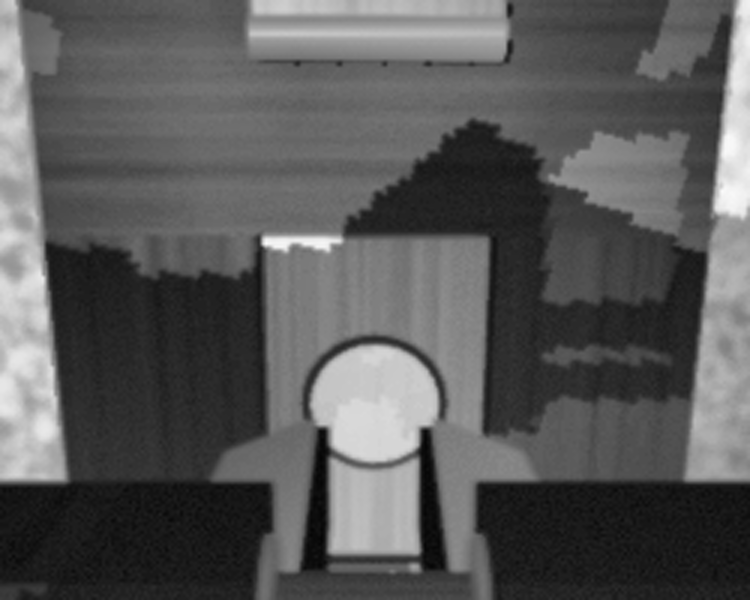

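The insert sits in the recess with its window up and thin even gaps (crop x 262–492, front edge y≈237). Now I press with closed fingers.

Emit:
arm_command([
  [0,0,0.5],
  [0,0,0.5],
  [0,0,0.1],
  [0,0,0.1],
  [0,0,0.04],
], gripper=[0,0,0,0,0], twist=[0,0,0,0,0])

```text
time: 12.18
tool_pos: [522.1, -23.6, 60.2]
tcp_rot: [3.141, -0.0, 0.248]
contact_force: [-2.2, 0.5, 6.7]
grip_width: 0.4
finger_force: 3.2
```

Emit:
arm_command([
  [0,0,0.02],
  [0,0,0.02],
  [0,0,0.02],
  [0,0,0],
  [0,0,0],
], gripper=[0,0,0,0,0], twist=[0,0,0,0,0])

```text
time: 12.8
tool_pos: [522.2, -23.6, 60.2]
tcp_rot: [3.141, -0.001, 0.249]
contact_force: [-4.7, 0.7, 12.5]
grip_width: 0.5
finger_force: 6.2
```

Emit:
arm_command([
  [0,0,0.06],
  [0,0,0.06],
  [0,0,0.06],
  [0,0,0],
  [0,0,0],
], gripper=[0,0,0,0,0], twist=[0,0,0,0,0])

```text
time: 13.42
tool_pos: [522.3, -23.6, 59.9]
tcp_rot: [3.14, -0.003, 0.249]
contact_force: [-17.0, 1.7, 52.1]
grip_width: 0.3
finger_force: 25.4
```

Emit:
arm_command([
  [0,0,-0.5],
  [0,0,-1],
  [0,0,-1],
  [0,0,-1],
  [-0.4,1,-1],
], gripper=[0,0,0,0,0], twist=[0,0,0,0,0])

```text
time: 14.05
tool_pos: [518.6, -49.5, 167.6]
tcp_rot: [-3.142, -0.001, 0.251]
contact_force: [0.1, -0.9, 0.3]
grip_width: 0.5
finger_force: 0.0
```

Emit:
arm_command([
  [-0.45,1,-0.5],
  [-0.45,1,0],
  [-0.45,1,0],
  [-0.45,1,0],
  [-0.45,1,0],
], gripper=[60,60,60,60,60], twist=[0,0,0,0,0])

```text
time: 14.68
tool_pos: [494.6, -186.2, 179.3]
tcp_rot: [3.141, -0.0, 0.248]
contact_force: [0.5, 0.6, -0.4]
grip_width: 45.5
finger_force: 0.0
```

Emit:
arm_command([
  [-0.45,1,0],
  [-0.45,1,0],
  [-0.45,1,0],
  [-0.42,0.78,0],
  [0,0,0],
], gripper=[60,60,60,60,60], twist=[0,0,0,0,0])

```text
time: 15.3
tool_pos: [474.7, -289.0, 179.1]
tcp_rot: [3.141, -0.0, 0.246]
contact_force: [0.4, 0.2, -0.5]
grip_width: 60.2
finger_force: 0.0
```

```bash
python3 - <<'E'
from rel import *
C,im=snap("wrist","w5"); o=get_obs(); print(o['time'],o['tool_pos'],o['tcp_rot'],o['grip_width'],o['contact_force'])
T=cam("top"); u=[((447-365)/4+365,242),((402-365)/4+365,208)]
print(p2w(T,u[:1],42),p2w(T,u[1:],2))
cv2.imwrite("pics/w5g.png",cv2.resize(im[40:300,130:420],None,fx=2.3,fy=2.3,interpolation=cv2.INTER_CUBIC))
E
```

```text
15.35 [ 474.83344487 -288.01159881  179.08696938] [-3.14119469e+00 -1.03600257e-05  2.47246566e-01] 60.036092558742055 [ 0.5295061  -0.51838733  0.67175216]
[[ 475.44120574 -288.8009917    42.        ]] [[ 566.98706874 -271.48622014    2.        ]]
```

View pics/w5g.png

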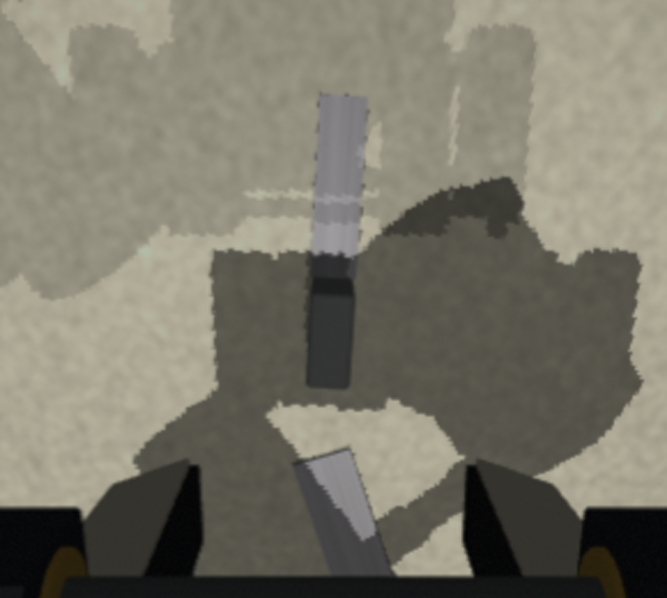

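The small blade's tip edge is at crop (319,95)–(367,98), and its handle top at corners (312,293), (354,295), (348,388) and (307,386). The long blade's tip is behind it at (325,455).

```bash
python3 - <<'E'
from rel import *
C=cam("wrist"); f=lambda *a:[(x/2.3+130,y/2.3+40) for x,y in a]
h=rel(C,f((312,293),(354,295),(348,388),(307,386)),42); t=rel(C,f((319,95),(367,98)),2); print(h.round(1),h.mean(0)); print(t.round(1))
d=t.mean(0)-h.mean(0); print(np.linalg.norm(d),np.degrees(np.arctan2(d[1],d[0])))
print(rel(C,f((295,462),(351,448)),2).round(1))
E
```

```text
[[ 19.7  -8. ]
 [ 18.9   8.6]
 [-19.8   6.5]
 [-18.9 -10.2]] [-0.01634483 -0.7787909 ]
[[94.4 -5.6]
 [93.3 14.2]]
94.01063212623168 3.0935076935507415
[[-71.  -17.6]
 [-63.7   9.1]]
```

Emit:
arm_command([
  [0,-0.03,0.9],
  [0,0,1],
  [0,0,1],
  [0,0,1],
  [0,0,1],
], gripper=[60,60,60,60,60], twist=[0.62,0,0,0,0])

```text
time: 15.98
tool_pos: [475.2, -285.9, 56.1]
tcp_rot: [-3.141, -0.0, 0.195]
contact_force: [-0.5, -0.5, -1.3]
grip_width: 60.0
finger_force: 0.0
```

Emit:
arm_command([
  [0,0,0.8],
  [0,0,0.6],
  [0,0,0.45],
  [0,0,0],
  [0,0,0],
], gripper=[60,60,60,30,10], twist=[0,0,0,0,0])

```text
time: 16.6
tool_pos: [475.3, -287.3, 11.0]
tcp_rot: [3.141, -0.001, 0.194]
contact_force: [0.0, -0.8, -0.2]
grip_width: 44.6
finger_force: 0.0
```

Emit:
arm_command([
  [0,0,0],
  [0,0,0],
  [0,0,0],
  [0,0,0],
  [0,0,0],
], gripper=[5,5,5,5,5], twist=[0,0,0,0,0])

```text
time: 17.23
tool_pos: [475.0, -287.2, 10.8]
tcp_rot: [3.141, -0.0, 0.194]
contact_force: [-1.1, -0.1, 3.9]
grip_width: 18.3
finger_force: 29.9
```

Emit:
arm_command([
  [0,0,-0.5],
  [0,0,-1],
  [0,0,-1],
  [0,0,-1],
  [0,0,-1],
], gripper=[5,5,5,5,5], twist=[0,0,0,0,0])

```text
time: 17.85
tool_pos: [474.7, -286.9, 124.3]
tcp_rot: [-3.142, -0.0, 0.194]
contact_force: [0.1, 0.0, -1.2]
grip_width: 17.8
finger_force: 29.9
```

Emit:
arm_command([
  [0.25,-0.99,0],
  [0.25,-0.99,0],
  [0.25,-0.99,0],
  [0.25,-0.99,0],
  [0.25,-0.99,0],
], gripper=[5,5,5,5,5], twist=[0,0,0,0,0])

```text
time: 18.48
tool_pos: [481.5, -158.7, 123.5]
tcp_rot: [3.142, -0.0, 0.194]
contact_force: [0.2, -0.1, -0.7]
grip_width: 17.9
finger_force: 29.9
```

Emit:
arm_command([
  [0.25,-0.99,0],
  [0.25,-0.99,0],
  [0.25,-0.99,0],
  [0.25,-0.99,0],
  [0.25,-0.99,0],
], gripper=[5,5,5,5,5], twist=[0,0,0,0,-0.61])

```text
time: 19.1
tool_pos: [488.3, -31.2, 123.5]
tcp_rot: [3.141, -0.0, 0.249]
contact_force: [-0.0, 1.3, -1.6]
grip_width: 18.0
finger_force: 29.9
```

Emit:
arm_command([
  [0,0,0.5],
  [0,0,0.5],
  [0,0,0.5],
  [0,0,0.25],
  [0,0,0],
], gripper=[5,5,5,5,5], twist=[0,0,0,0,0])

```text
time: 19.73
tool_pos: [488.1, -32.5, 78.6]
tcp_rot: [-3.141, 0.001, 0.247]
contact_force: [0.3, 0.6, -0.4]
grip_width: 17.9
finger_force: 29.9
```

```bash
python3 - <<'E'
from rel import *
C,im=snap("wrist","w6"); o=get_obs(); print(o['time'],o['tool_pos'],o['tcp_rot'],o['grip_width'],o['contact_force'])
g=cv2.createCLAHE(4,(8,8)).apply(cv2.cvtColor(im,cv2.COLOR_BGR2GRAY)); cv2.imwrite("pics/w6g.png",cv2.resize(g[0:300,140:410],None,fx=2,fy=2,interpolation=cv2.INTER_CUBIC))
E
```

```text
19.775 [488.3983033  -32.43569489  79.02229442] [-3.14152419e+00  3.54569976e-04  2.47040820e-01] 17.71015929209008 [-0.91749178 -0.21499208 -1.66594402]
```

View pics/w6g.png

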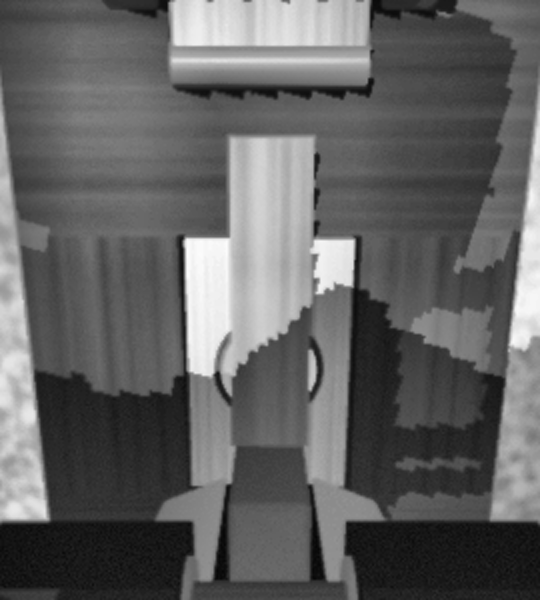

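The blade lies straight and centred (tip at crop (229–316,136), lip at 170–370,y 85). The insert is flush underneath. I lay the blade down.

Emit:
arm_command([
  [0,0,0.15],
  [0,0,0.1],
  [0,0,0.06],
  [0,0,0.02],
  [0,0,0],
], gripper=[5,5,5,5,5], twist=[0,0,0,0,0])

```text
time: 20.4
tool_pos: [488.4, -32.2, 71.0]
tcp_rot: [3.141, -0.0, 0.248]
contact_force: [-0.5, 0.3, -0.8]
grip_width: 17.7
finger_force: 29.9
```

Emit:
arm_command([
  [0,0,0.02],
  [0,0,0.02],
  [0,0,0],
  [0,0,0],
  [0,0,0],
], gripper=[5,5,5,5,5], twist=[0,0,0,0,0])

```text
time: 21.02
tool_pos: [488.5, -32.2, 70.8]
tcp_rot: [3.141, -0.001, 0.248]
contact_force: [-2.3, 0.3, 7.4]
grip_width: 17.6
finger_force: 29.9
```

Emit:
arm_command([
  [0.1,0,-0.01],
  [0.3,0,0],
  [0.3,0,0],
  [0.1,0,0],
  [0,0,0],
], gripper=[5,5,5,5,5], twist=[0,0,0,0,0])

```text
time: 21.65
tool_pos: [507.8, -27.4, 70.8]
tcp_rot: [3.141, 0.0, 0.248]
contact_force: [-2.9, -0.2, 6.1]
grip_width: 17.7
finger_force: 30.0
```

Emit:
arm_command([
  [0.05,0,-0.01],
  [0.05,0,0],
  [0,0,0],
  [0,0,0],
  [0,0,0],
], gripper=[5,5,5,5,5], twist=[0,0,0,0,0])

```text
time: 22.28
tool_pos: [510.1, -26.7, 70.8]
tcp_rot: [3.141, 0.0, 0.248]
contact_force: [-4.2, -1.2, 6.2]
grip_width: 17.7
finger_force: 30.0
```

Emit:
arm_command([
  [0.05,0,0],
  [0.05,0,0],
  [0,0,0],
  [0,0,0],
  [0,0,0],
], gripper=[5,5,5,5,5], twist=[0,0,0,0,0])

```text
time: 22.9
tool_pos: [512.5, -26.1, 70.8]
tcp_rot: [3.141, 0.0, 0.248]
contact_force: [-3.0, -0.1, 6.9]
grip_width: 18.0
finger_force: 30.0
```

Emit:
arm_command([
  [0.05,0,0],
  [0.05,0,0],
  [0,0,0],
  [0,0,0],
  [0,0,0],
], gripper=[5,5,5,5,5], twist=[0,0,0,0,0])

```text
time: 23.52
tool_pos: [514.9, -25.5, 70.8]
tcp_rot: [3.141, 0.0, 0.248]
contact_force: [-3.7, -2.0, 6.6]
grip_width: 17.9
finger_force: 30.0
```

Emit:
arm_command([
  [0.05,0,0],
  [0.05,0,0],
  [0,0,0],
  [0,0,0],
  [0,0,0],
], gripper=[5,5,5,5,5], twist=[0,0,0,0,0])

```text
time: 24.15
tool_pos: [517.3, -24.8, 70.8]
tcp_rot: [3.141, 0.0, 0.248]
contact_force: [-2.9, -1.1, 6.1]
grip_width: 17.8
finger_force: 30.0
```

Emit:
arm_command([
  [0.05,0,-0.02],
  [0.05,0,0],
  [0,0,0],
  [0,0,0],
  [0,0,0],
], gripper=[5,5,5,5,5], twist=[0,0,0,0,0])

```text
time: 24.78
tool_pos: [519.8, -24.2, 70.8]
tcp_rot: [-3.142, 0.0, 0.248]
contact_force: [0.6, -0.2, -1.0]
grip_width: 18.0
finger_force: 30.0
```

Emit:
arm_command([
  [0.05,0,0],
  [0.05,0,0],
  [0,0,0],
  [0,0,0],
  [0,0,0],
], gripper=[5,5,5,5,5], twist=[0,0,0,0,0])

```text
time: 25.4
tool_pos: [522.3, -23.6, 71.0]
tcp_rot: [3.141, 0.0, 0.248]
contact_force: [-1.0, -0.3, -1.6]
grip_width: 17.6
finger_force: 30.0
```

Emit:
arm_command([
  [0.05,0,0],
  [0.05,0,0],
  [0,0,0],
  [0,0,0],
  [0,0,0],
], gripper=[5,5,5,5,5], twist=[0,0,0,0,0])

```text
time: 26.02
tool_pos: [524.7, -22.9, 70.9]
tcp_rot: [3.142, 0.0, 0.248]
contact_force: [0.6, 0.0, -1.2]
grip_width: 17.8
finger_force: 30.0
```

```bash
cat > f.py <<'E'
from h import *
F=[];P=[]
for i in range(4):
    im=capture("wrist"); o=get_obs(); F.append(np.r_[o['contact_force'],o['moment']*10]);P.append(o['tool_pos'])
P=np.mean(P,0);F=np.mean(F,0);y=.247;c,s=np.cos(y),np.sin(y)
d=P-[570.5,-11.5,0]; x=d[0]*c+d[1]*s
print(o['time'],P.round(2),"tip beyond lip",round(x+95-25,2),"push",round(-(F[0]*c+F[1]*s),2),F.round(2))
cv2.imwrite("pics/f%d.png"%(o['time']*1000),cv2.cvtColor(im,cv2.COLOR_RGB2BGR))
E
python3 f.py
```

```text
26.225 [524.77 -22.96  70.95] tip beyond lip 22.85 push -0.49 [ 0.41  0.36 -1.21  0.01  0.24  0.35]
```

Emit:
arm_command([
  [0.05,0,0],
  [0.05,0,0],
  [0,0,0],
  [0,0,0],
  [0,0,0],
], gripper=[5,5,5,5,5], twist=[0,0,0,0,0])

```text
time: 26.85
tool_pos: [527.0, -22.3, 70.9]
tcp_rot: [-3.142, 0.0, 0.248]
contact_force: [-3.2, -0.1, -1.0]
grip_width: 17.7
finger_force: 30.0
```

Emit:
arm_command([
  [0.05,0,0],
  [0.05,0,0],
  [0,0,0],
  [0,0,0],
  [0,0,0],
], gripper=[5,5,5,5,5], twist=[0,0,0,0,0])

```text
time: 27.48
tool_pos: [529.7, -21.7, 70.9]
tcp_rot: [3.142, -0.0, 0.248]
contact_force: [-0.9, -0.9, -3.2]
grip_width: 18.0
finger_force: 30.0
```

Emit:
arm_command([
  [0.05,0,0],
  [0.05,0,0],
  [0,0,0],
  [0,0,0],
  [0,0,0],
], gripper=[5,5,5,5,5], twist=[0,0,0,0,0])

```text
time: 28.1
tool_pos: [532.0, -21.1, 70.9]
tcp_rot: [3.142, 0.0, 0.248]
contact_force: [-3.2, -0.5, -2.8]
grip_width: 17.6
finger_force: 30.0
```

```bash
python3 f.py
```

```text
28.3 [532.   -21.1   70.91] tip beyond lip 30.32 push 2.16 [-2.04 -0.73 -2.47 -0.96  5.1   0.16]
```

Emit:
arm_command([
  [0.05,0,0.01],
  [0.05,0,0],
  [0,0,0],
  [0,0,0],
  [0,0,0],
], gripper=[5,5,5,5,5], twist=[0,0,0,0,0])

```text
time: 28.92
tool_pos: [534.5, -20.5, 70.8]
tcp_rot: [3.141, -0.0, 0.248]
contact_force: [-3.0, -1.0, 0.4]
grip_width: 18.0
finger_force: 30.0
```

```bash
python3 f.py; python3 - <<'E'
from h import *
for a in("scene",): 
    C,im=snap(a,"s2")
b=cv2.imread("pics/scene0.png"); A=[cv2.resize(x[165:275,215:335],None,fx=3.3,fy=3.3,interpolation=cv2.INTER_CUBIC) for x in (b,im)]
cv2.imwrite("pics/s2c.png",np.hstack(A))
E
```

```text
29.125 [534.5  -20.52  70.79] tip beyond lip 32.89 push 4.51 [-4.38 -1.04  0.83 -1.29  7.05  0.17]
```

View pics/s2c.png

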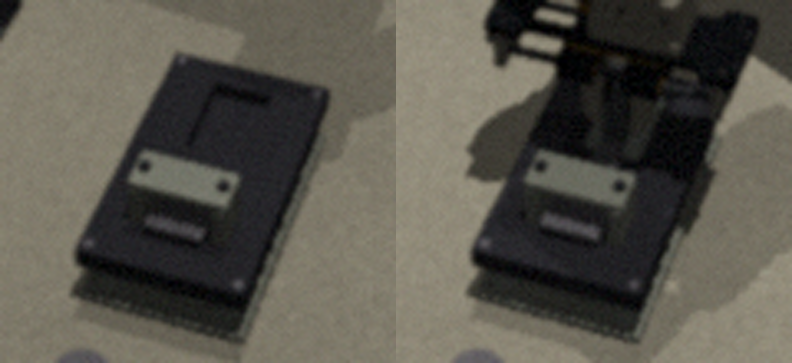

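The left (start) and right (now) crops both show the hold-down plate's far end clear of obstruction at crop (145–205, 212–242). I can measure its rise against the bridge (130–238, 150–205) by sub-pixel registration.

```bash
cat > lift.py <<'E'
from h import *
C=cam("scene")
a=cv2.imread("pics/scene0.png",0).astype(np.float32)
im=np.mean([cv2.cvtColor(capture("scene"),cv2.COLOR_RGB2GRAY).astype(np.float32) for _ in range(6)],0).astype(np.float32)
def sh(x0,y0,x1,y1,g=1.0):
    B=lambda i:cv2.GaussianBlur(i,(0,0),g)[y0:y1,x0:x1]
    M=np.eye(2,3,dtype=np.float32)
    cc,M=cv2.findTransformECC(B(a),B(im),M,cv2.MOTION_TRANSLATION,(3,200,1e-6),None,1); return M[:,2].round(3),round(cc,3)
print("px per mm up",np.diff(w2p(C,[[630,3,68],[630,3,69]]),axis=0))
for g in(.6,1.0,1.5):print("plate",sh(256,227,280,241,g),"bridge",sh(252,207,290,224,g),"screws",sh(234,231,248,246,g),sh(280,244,296,258,g))
E
python3 lift.py
```

```text
px per mm up [[-0.00209835 -0.26890323]]
plate (array([-0.138, -0.3  ], dtype=float32), 0.963) bridge (array([-0.213,  0.015], dtype=float32), 0.966) screws (array([-0.012,  0.028], dtype=float32), 0.999) (array([-0.352, -0.014], dtype=float32), 0.981)
plate (array([-0.127, -0.281], dtype=float32), 0.957) bridge (array([-0.315,  0.043], dtype=float32), 0.967) screws (array([-0.025,  0.048], dtype=float32), 1.0) (array([-0.458, -0.036], dtype=float32), 0.981)
plate (array([-0.092, -0.284], dtype=float32), 0.944) bridge (array([-0.416,  0.086], dtype=float32), 0.964) screws (array([-0.027,  0.109], dtype=float32), 0.998) (array([-0.621, -0.131], dtype=float32), 0.992)
```

Emit:
arm_command([
  [-0.15,0,0],
  [-0.2,0,0],
  [-0.15,0,0],
  [0,0,0],
  [0,0,0],
], gripper=[5,5,5,5,5], twist=[0,0,0,0,0])

```text
time: 30.1
tool_pos: [522.4, -23.6, 70.8]
tcp_rot: [3.141, -0.0, 0.248]
contact_force: [0.2, -0.7, -0.9]
grip_width: 17.6
finger_force: 30.0
```

```bash
python3 f.py; python3 lift.py; python3 - <<'E'
from h import *
np.save("ref.npy",np.mean([cv2.cvtColor(capture("scene"),cv2.COLOR_RGB2GRAY).astype(np.float32) for _ in range(12)],0))
E
sed -i 's/^a=.*/a=np.load("ref.npy").astype(np.float32)/' lift.py
```

```text
30.3 [522.38 -23.6   70.8 ] tip beyond lip 20.38 push 0.52 [-0.38 -0.63  0.72 -0.36  1.29  0.27]
px per mm up [[-0.00209835 -0.26890323]]
plate (array([-0.028, -0.048], dtype=float32), 0.992) bridge (array([-0.245, -0.055], dtype=float32), 0.939) screws (array([-0.02,  0.03], dtype=float32), 1.0) (array([-0.323,  0.061], dtype=float32), 0.982)
plate (array([-0.002, -0.036], dtype=float32), 0.994) bridge (array([-0.354, -0.088], dtype=float32), 0.938) screws (array([-0.02 ,  0.023], dtype=float32), 1.0) (array([-0.444,  0.   ], dtype=float32), 0.982)
plate (array([ 0.04 , -0.041], dtype=float32), 0.989) bridge (array([-0.506, -0.108], dtype=float32), 0.933) screws (array([-0.026,  0.062], dtype=float32), 1.0) (array([-0.615, -0.038], dtype=float32), 0.994)
```

Emit:
arm_command([
  [0.1,0,0],
  [0.1,0,0],
  [0,0,0],
  [0,0,0],
  [0,0,0],
], gripper=[5,5,5,5,5], twist=[0,0,0,0,0])

```text
time: 31.82
tool_pos: [526.9, -22.3, 70.8]
tcp_rot: [-3.141, 0.001, 0.248]
contact_force: [-4.0, -0.7, 4.8]
grip_width: 17.9
finger_force: 30.0
```

```bash
python3 f.py; python3 lift.py
```

```text
32.025 [526.84 -22.28  70.78] tip beyond lip 25.03 push 4.22 [-4.01 -1.35  5.39 -1.    5.7  -0.07]
px per mm up [[-0.00209835 -0.26890323]]
plate (array([-0.09 , -0.043], dtype=float32), 0.997) bridge (array([0.034, 0.068], dtype=float32), 0.99) screws (array([-0.023,  0.01 ], dtype=float32), 1.0) (array([ 0.016, -0.078], dtype=float32), 0.999)
plate (array([-0.084, -0.057], dtype=float32), 0.997) bridge (array([0.045, 0.084], dtype=float32), 0.992) screws (array([-0.018,  0.006], dtype=float32), 1.0) (array([ 0.023, -0.084], dtype=float32), 0.999)
plate (array([-0.094, -0.048], dtype=float32), 0.996) bridge (array([0.087, 0.061], dtype=float32), 0.994) screws (array([-0.013,  0.007], dtype=float32), 1.0) (array([ 0.024, -0.116], dtype=float32), 0.999)
```

Emit:
arm_command([
  [0.1,0,0],
  [0.1,0,0],
  [0.1,0,0],
  [0,0,0],
  [0,0,0],
], gripper=[5,5,5,5,5], twist=[0,0,0,0,0])

```text
time: 32.95
tool_pos: [533.2, -20.5, 70.8]
tcp_rot: [-3.141, 0.003, 0.248]
contact_force: [-8.8, -2.1, 7.8]
grip_width: 17.5
finger_force: 30.0
```

```bash
python3 f.py; python3 lift.py
```

```text
33.15 [533.24 -20.51  70.79] tip beyond lip 31.66 push 7.98 [-7.72 -2.02  7.83 -2.24  9.71  0.39]
px per mm up [[-0.00209835 -0.26890323]]
plate (array([-0.142, -0.236], dtype=float32), 0.977) bridge (array([0.048, 0.089], dtype=float32), 0.971) screws (array([-0.01 ,  0.013], dtype=float32), 1.0) (array([ 0.009, -0.081], dtype=float32), 0.999)
plate (array([-0.147, -0.224], dtype=float32), 0.975) bridge (array([0.068, 0.12 ], dtype=float32), 0.975) screws (array([-0.005,  0.021], dtype=float32), 1.0) (array([ 0.021, -0.062], dtype=float32), 0.999)
plate (array([-0.105, -0.19 ], dtype=float32), 0.966) bridge (array([0.1  , 0.142], dtype=float32), 0.979) screws (array([-0.005,  0.035], dtype=float32), 1.0) (array([ 0.038, -0.042], dtype=float32), 0.999)
```

Emit:
arm_command([
  [0.04,0,-0.01],
  [0.04,0,0],
  [0,0,0],
  [0,0,0],
  [0,0,0],
], gripper=[5,5,5,5,5], twist=[0,0,0,0,0])

```text
time: 34.08
tool_pos: [534.9, -20.0, 70.8]
tcp_rot: [-3.141, 0.003, 0.248]
contact_force: [-8.8, -2.7, 6.1]
grip_width: 18.0
finger_force: 30.0
```

```bash
python3 f.py; python3 lift.py
```

```text
34.275 [534.84 -20.02  70.77] tip beyond lip 33.34 push 8.13 [-7.94 -1.78  6.65 -2.49  9.99  0.01]
px per mm up [[-0.00209835 -0.26890323]]
plate (array([-0.126, -0.265], dtype=float32), 0.975) bridge (array([0.035, 0.106], dtype=float32), 0.969) screws (array([0.004, 0.027], dtype=float32), 1.0) (array([ 0.014, -0.075], dtype=float32), 0.999)
plate (array([-0.119, -0.271], dtype=float32), 0.971) bridge (array([0.05 , 0.137], dtype=float32), 0.973) screws (array([0.013, 0.018], dtype=float32), 1.0) (array([ 0.023, -0.097], dtype=float32), 0.999)
plate (array([-0.08 , -0.226], dtype=float32), 0.959) bridge (array([0.063, 0.139], dtype=float32), 0.978) screws (array([0.008, 0.061], dtype=float32), 1.0) (array([-0.025, -0.073], dtype=float32), 0.999)
```

Emit:
arm_command([
  [0,0,-0.012],
  [0,0,0],
  [0,0,0],
  [0,0,0],
  [0,0,0],
], gripper=[5,5,5,5,5], twist=[0,0,0,0,0])

```text
time: 35.2
tool_pos: [534.9, -20.0, 70.8]
tcp_rot: [-3.141, 0.003, 0.248]
contact_force: [-5.9, -1.8, 4.3]
grip_width: 17.8
finger_force: 30.0
```

```bash
python3 f.py; python3 lift.py
```

```text
35.4 [534.92 -19.98  70.81] tip beyond lip 33.42 push 7.16 [-6.86 -2.09  4.   -2.45  8.65 -0.18]
px per mm up [[-0.00209835 -0.26890323]]
plate (array([-0.098, -0.256], dtype=float32), 0.975) bridge (array([0.064, 0.092], dtype=float32), 0.969) screws (array([-0.012,  0.024], dtype=float32), 1.0) (array([ 0.027, -0.091], dtype=float32), 0.999)
plate (array([-0.117, -0.245], dtype=float32), 0.971) bridge (array([0.044, 0.123], dtype=float32), 0.973) screws (array([-0.002,  0.032], dtype=float32), 1.0) (array([ 0.039, -0.083], dtype=float32), 0.999)
plate (array([-0.065, -0.216], dtype=float32), 0.959) bridge (array([0.051, 0.137], dtype=float32), 0.978) screws (array([-0.009,  0.075], dtype=float32), 0.999) (array([ 0.045, -0.073], dtype=float32), 0.999)
```

Emit:
arm_command([
  [0.03,0,0],
  [0,0,0],
  [0,0,0],
  [0,0,0],
  [0,0,0],
], gripper=[5,5,5,5,5], twist=[0,0,0,0,0])

```text
time: 36.33
tool_pos: [535.6, -19.8, 70.8]
tcp_rot: [-3.141, 0.004, 0.248]
contact_force: [-6.4, -1.6, 3.7]
grip_width: 17.9
finger_force: 30.0
```

```bash
python3 f.py; python3 -c "
from plant import *
print(close_job())"
```

```text
36.525 [535.6  -19.77  70.81] tip beyond lip 34.14 push 7.15 [-7.   -1.5   4.33 -2.43  8.82  0.01]
the job is handed in; nothing more can be done
None
```

The job is handed in at about 36.5 s: the insert is pressed flush in the recess, glass up, and the gripped blade is held about 34 mm past the lip, with the hold-down plate raised an estimated 1 mm (camera reading, good to a few tenths of a mm); the push read about 7 N, just above the 3–6 N drag because the arm also pressed down with about 4 N; no verdict was returned.

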